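# Set the notched letter foot on the key of the gluing carousel and close its cover

## Task

The mounting feet for the raised letters are set up in the gluing carousel, and one nest is still empty. Turn the clear cover by its black bar knob until its opening stands over the empty nest, seat the loose foot that has the notch (not the plain one) fully home and level in that nest with its notch over the nest's key, then turn the cover on until its opening lies midway between two nests, so that all three feet are covered from dust. Leave the feet that are already set, the plain foot and everything else on the table where they are.

Things in the scene. Friction and masses are not known exactly. Their poses are not given: they have to be found in the camera images.
- carousel: Gluing carousel, fixed, at any yaw: dark steel base 196 mm across, aluminium nest plate on it, its face 20 mm above the table. Origin on the table under its centre post (18 to 30 mm thick, below the cover). Three nests 64 mm from the post: the empty one along the carousel's +x axis, two that hold feet at +120 and -120 degrees from it. Feet in them end 54 mm above the table.
- nest_empty (a point): Centre of the floor of the empty nest, 12 mm above the table; axes as the carousel. The nest is a round pocket 47 mm across and 8 mm deep, the upper 2 mm flared as a lead-in. A foot seated in it has its disc flush with the nest plate and its stem's end 4 mm under the cover.
- nest_key (a point): Middle of the foot of the empty nest's key, on the nest's floor, 20 mm from the nest's centre on its +y side (carousel axes). The steel key is 7.6 mm wide and 5 mm high, from 16 mm to 24 mm from the nest's centre. A foot goes fully down only if its notch (its +x axis) points along the carousel's +y axis within about 3 degrees; else it stops on the key, 5 mm too high.
- cover (a joint): Angle of the cover about its vertical axis, anticlockwise from above positive: direction of its opening from the carousel's +x axis. 0: opening over the empty nest; 2.094 and -2.094: over the filled nests; 1.047, -1.047 and 3.14 or -3.14: midway between two nests, all covered. Stops at -3.14 and 3.14; stays where it is left (friction about 0.04 N m).
- cover_knob (a point): Point on the cover's axis at the height to grip its black bar knob, 85 mm above the table; its axes turn with the cover (x along the opening). The bar is 13 mm thick along this x axis (grip across that), 40 mm long along y, from 63 to 94 mm above the table, on a steel washer 32 mm across and 2 mm thick that lies on the cover's upper face.
- cover_opening (a point): Point in the middle of the cover's opening, 64 mm from its axis, in mid-thickness (59.5 mm above the table); axes as cover_knob. The cover is a clear plastic disc 184 mm across, 58 to 61 mm above the table. The opening is a parallel slot 56 mm wide along its x axis, from the rim in to 22 mm from the axis; the space beyond the rim is free.
- foot_notched: The loose foot to be loaded, standing on the table at any yaw, about 90 g: an aluminium disc 44 mm across and 8 mm thick with one parallel notch 10 mm wide, cut from the rim in to 14 mm from the centre; in its middle an upright round stem 18 mm across, up to 42 mm above the underside. Origin at the centre of the underside, z up the stem, +x through the notch.
- foot_stem (a point): Point on the axis of the notched foot's stem, 31 mm above its underside, a good height to grip (any yaw); axes as the foot. Inside the cover's opening there is room for a gripper that closes along the opening's length (radially) and opens about 10 mm a side to let go; across the opening there is none.
- foot_plain: A second loose foot of the same size whose disc is round without a notch (it belongs to an unlit letter and fits no keyed nest); to be left alone. Origin at the centre of its underside.
- foot_set_left: Notched foot already seated in the nest at +120 degrees; to be left alone. Origin at the centre of its underside.
- foot_set_right: Notched foot already seated in the nest at -120 degrees; to be left alone. Origin at the centre of its underside.
- tape_measure: Yellow tape measure, 36x102x62 mm, bystander. Origin under its case, the tape's hook 51 mm along +y.
- rivet_tin: Round tin of rivets, 70 mm across, 44 mm high, bystander. Origin at the centre of its underside.
- glue_bottle: Small glue bottle with red cap, 35 mm across, 104 mm high, bystander. Origin at the centre of its underside.
- accent_wedge: Small wedge-shaped accent of a channel letter, green face, 60x38x49 mm, bystander. Origin at the centre of its underside.
- accent_circ_u2: Roof-shaped accent of a channel letter, green face, 46x95x49 mm, bystander. Origin at the centre of its underside.
- marker_black: Black felt marker, 16x130x18 mm, lying along its y axis, bystander. Origin under its middle.
- sanding_block: Dark foam sanding block, 67x99x24 mm, bystander. Origin at the centre of its underside.
- screwdriver_red: Screwdriver with red handle, 27x205x29 mm, bystander. Origin under its middle.
Things that resemble listed ones, but are neither listed nor needed, are in the scene too. What is shaped like the foot_notched but pink is not meant.

How it is judged:
On the way, in this order (a step that is already met when the one before it is completed fails the run):
1. the opening of the cover stands over the empty nest (value of joint cover between -0.15 and 0.15 rad), for 0.2 s.
2. the notched foot is seated fully home in the empty nest, on its key (z of foot_notched in the frame of nest_empty below 0.002 m and horizontal distance between foot_notched and nest_empty below 0.003 m and angle between foot_notched's own z axis and vertical below 0.04 rad), for 0.2 s.
At the end, for the whole second after the job is handed in: The notched foot rests in the empty nest: underside within 2 mm of the nest's floor, centre within 3 mm of the nest's centre, stem upright within 0.04 rad, at rest; the cover is at rest with its opening between two nests (cover angle 0.78 to 1.32, or -1.32 to -0.78, or beyond 2.86 or -2.86 rad) (all of step 2 and (value of joint cover between 0.78 and 1.32 rad or value of joint cover between -1.32 and -0.78 rad or value of joint cover above 2.86 rad or value of joint cover below -2.86 rad) and linear speed of foot_notched below 0.01 m/s and velocity of joint cover between -0.05 and 0.05 rad/s); the robot touches nothing.
It fails at once if a foot that is already set is shifted by more than 8 mm (distance of any of foot_set_left, foot_set_right from where it was at the start of the episode above 0.008 m).
It fails at once if the plain foot is moved by more than 30 mm (distance of foot_plain from where it was at the start of the episode above 0.03 m).
It fails at once if a bystander (tape measure, rivet tin, glue bottle, accent, marker, sanding block, circumflex accent, screwdriver) is moved by more than 30 mm (distance of any of tape_measure, rivet_tin, glue_bottle, accent_wedge, marker_black, sanding_block, accent_circ_u2, screwdriver_red from where it was at the start of the episode above 0.03 m).
It also fails if it takes over 64 s, if anything falls off the work surface, if the arm or the gripper's body presses on something with over 40 N, if the wrist force passes 120 N, or if a joint passes its speed limit or range.

## Robot

A 6-joint arm with a two-finger parallel gripper is mounted at the origin on a cart in front of the work surface, level with it; the furniture and walls round the work are solid. World frame = base frame: x ahead of the robot, y to its left, z up, the work surface at z = 0. Lengths are in m, angles in rad, forces in N, time in s.
With the tool pointing down it reaches from about 0.25 to 0.725 m from the base axis. Payload 4 kg.
Tool frame: the origin (TCP) lies midway between the tips of the shut fingers; the grasp point (between the pads) lies 19 mm behind it; z points along the fingers, y is the line along which they close (so a half turn about z gives the same grasp; the last joint's range is limited). The gripper opens to 85 mm and grips with 20 to 120 N. Pads are 22 mm wide; open, the fingers measure 114 mm over their backs; the gripper's body (76 mm by 85 mm) begins 54 mm behind the grasp point. The pads swing forward as they close: fully open they stand 13 mm farther back than shut.
Start: joints at [-1.29, 0.241, 0.005, 1.335, 0, 1.571], TCP at [0.139, -0.48, 0.231] pointing down, gripper open.
Joint ranges: [-2.72, 2.72], [-1.05, 1.87], [-1.09, 1.28], [-1.99, 2.15], [-1.42, 1.44], [-3.14, 3.14]. Speed limits (rad/s): [2.79, 2.79, 3.14, 3.14, 3.14, 3.14].

## Interface

Orientations are given as a unit quaternion [x, y, z, w].
In Python, from workcell import bot gives the robot as it stands.
- The arm moves only by the tool play_rows, never from a script. Its argument "moves" is a list of rows, each a list of 3 entries, a list of its own where there are three numbers: the opening, from -1 (shut) to 1 (fully open), then the shift along the tool's x, y, z in cm, then the turn, a rotation vector about the tool's x, y, z in rad. A call has 1 to 12 rows; each row shifts and turns the commanded pose from where the row before left it, along the tool's axes as they then stand; what a row does not reach is not made up. A row lasts 1/12 s, in which the tool goes at most 41.7 mm and 7.16 degrees, less where a joint would pass 70% of its speed; a pose out of reach is approached as far as the arm can. A call is refused whole if a number of a shift passes 4.17 or a number of a turn 0.125, either way. A call with a gripper value outside its range is refused whole. The fingers move at their own pace and stop on an object; the grip force is fixed at half the most. Time passes only in rows, so rows that do not move let the fingers close. It gives the time, the measured TCP pose, the force and the opening at its end, in the units of the state.
- bot.get_obs(): the state, without advancing time (a new reading comes with each control period).
- bot.camera(name): name is "scene" or "top" or "wrist"; returns (picture, depth): 384x512x3 uint8, red, green, blue; 384x512 float32, m along the optical axis (not along the pixel's ray), 0 where there is no reading.
- bot.camera_info(name): a dict with "K" (3x3 intrinsics, pixels), "k1" (the pictures are not rectified: a ray, as slopes to the right and down, at radius r is drawn at 1 + k1 r^2 times it, then the intrinsics apply), "world_from_camera" (4x4, takes a point from camera to world coordinates); the wrist camera has in their place "T_tool_cam" (4x4, takes a point from camera to tool coordinates, whose origin is the TCP and whose axes are the flange's). Camera axes: x right, y up, looking along -z (the intrinsics and any distortion apply to the point x, -y, -z); pixel columns grow to the right and rows downward; lengths in m; the calibration is good to about 2 mm. A picture is of the moment at which its call begins: read the wrist's pose just before it. camera_info takes no time and is no camera call.
- bot.job_done(): hands the job in, once; it reports no verdict.
The state is a dict: "clock": time; "joint_pos": joint angles; "joint_vel": joint speeds; "tau": joint torques, N m; "eef_pos": TCP position; "tool_rot": TCP orientation; "ft_force": force on the tool from outside, world axes, zero at the start; "ft_torque": the same for the moment, N m; "grip_width": finger opening in m.
Only numpy, scipy, OpenCV 4.12 (cv2) and the standard library are available. Lean on these libraries where they do the work, as an engineer would, in place of code of your own. Each camera call takes 0.05 s, during which the arm holds its last target. There are 200 camera calls.

## Working session

There is one attempt and no reset: what is moved stays moved. The work goes in short steps, Python scripts to look and compute and a tool call to move; the robot and the scene stay as the last step left them, time stands still between calls to the robot, and variables do not carry over. Pictures are saved under pics/ and viewed, on a budget of 10 in all, crops included, one or two more only if the job needs it, and the job is handed in when it is done.

Besides the shell and the picture viewer there is one more tool, called by a JSON object that holds its "method" and its "body", one argument or row to a line. play_rows: Moves the arm, as the interface text tells. Its arguments: {"type":"object","properties":{"moves":{"type":"array"}},"required":["moves"]}

```bash
ls; mkdir -p pics
cat > h.py <<'E'
import numpy as np, cv2
from workcell import bot
from scipy.spatial.transform import Rotation as R
def snap(n):
    o=bot.get_obs(); im,d=bot.camera(n); ci=bot.camera_info(n)
    if n=="wrist":
        T=np.eye(4);T[:3,:3]=R.from_quat(o["tool_rot"]).as_matrix();T[:3,3]=o["eef_pos"]
        W=T@np.array(ci["T_tool_cam"])
    else: W=np.array(ci["world_from_camera"])
    return im,d,np.array(ci["K"]),ci["k1"],W
def rays(uv,K,k1):
    D=np.array([k1,0,0,0,0.])
    p=cv2.undistortPoints(np.array(uv,float).reshape(-1,1,2),K,D).reshape(-1,2)
    return np.c_[p[:,0],-p[:,1],-np.ones(len(p))]
def onplane(uv,z,K,k1,W):
    r=rays(uv,K,k1)@W[:3,:3].T; c=W[:3,3]
    return c+r*((z-c[2])/r[:,2])[:,None]
def bydepth(uv,d,K,k1,W):
    uv=np.array(uv).reshape(-1,2); r=rays(uv,K,k1)
    dd=d[uv[:,1].astype(int),uv[:,0].astype(int)]
    return (r*dd[:,None])@W[:3,:3].T+W[:3,3]
def proj(P,K,k1,W):
    p=(np.atleast_2d(P)-W[:3,3])@W[:3,:3]
    a=p[:,0]/-p[:,2]; b=-p[:,1]/-p[:,2]; s=1+k1*(a*a+b*b)
    return np.c_[K[0,0]*a*s+K[0,2],K[1,1]*b*s+K[1,2]]
def save(im,n): cv2.imwrite("pics/"+n,cv2.cvtColor(im,cv2.COLOR_RGB2BGR))
E
python3 - <<'E'
from h import *
for n in("top","scene"):
    im,d,K,k1,W=snap(n); np.savez(n+".npz",im=im,d=d,K=K,k1=k1,W=W)
    save(cv2.resize(im,(800,600),interpolation=cv2.INTER_CUBIC),n+"0.png"); print(n,K.tolist(),k1,W.round(3).tolist())
print(np.array(bot.camera_info("wrist")["T_tool_cam"]).round(3).tolist()); print(bot.get_obs())
E
```

```text
pics
top [[372.5322792580037, 0.0, 257.10739394823423], [0.0, 372.5322792580037, 195.09509236897998], [0.0, 0.0, 1.0]] -0.05794987222536743 [[0.012, 0.985, -0.171, 0.394], [-1.0, 0.009, -0.017, 0.019], [-0.015, 0.171, 0.985, 1.168], [0.0, 0.0, 0.0, 1.0]]
scene [[350.555753504942, 0.0, 255.36308777029288], [0.0, 350.555753504942, 190.50145815755297], [0.0, 0.0, 1.0]] -0.0017134159220799565 [[-0.85, 0.332, -0.409, 0.066], [-0.527, -0.544, 0.653, 0.832], [-0.006, 0.77, 0.638, 0.844], [0.0, 0.0, 0.0, 1.0]]
[[-0.0, 0.965, 0.264, 0.066], [1.0, 0.0, 0.0, -0.001], [-0.0, 0.264, -0.965, -0.143], [0.0, 0.0, 0.0, 1.0]]
{'clock': 0.1, 'joint_pos': array([-1.28998481e+00,  2.41366581e-01,  3.87123802e-03,  1.33519832e+00,
       -6.07986535e-06,  1.57079761e+00]), 'joint_vel': array([ 0.0015721 , -0.00226336,  0.0043102 ,  0.00058711,  0.00133676,
        0.00040254]), 'tau': array([ 2.09914233e-04, -3.73137224e+01,  2.53009933e+01,  1.08270912e-02,
        6.07143033e-05,  6.34319392e-06]), 'eef_pos': array([ 0.13841095, -0.4798785 ,  0.23049221]), 'tool_rot': array([ 9.90158938e-01,  1.39944193e-01, -1.35771663e-04, -9.38905542e-04]), 'ft_force': array([ 0.93153467,  0.01578174, -1.4172702 ]), 'ft_torque': array([-0.01565123, -0.04474205, -0.02364722]), 'grip_width': 0.085274622928957}
```

View pics/top0.png

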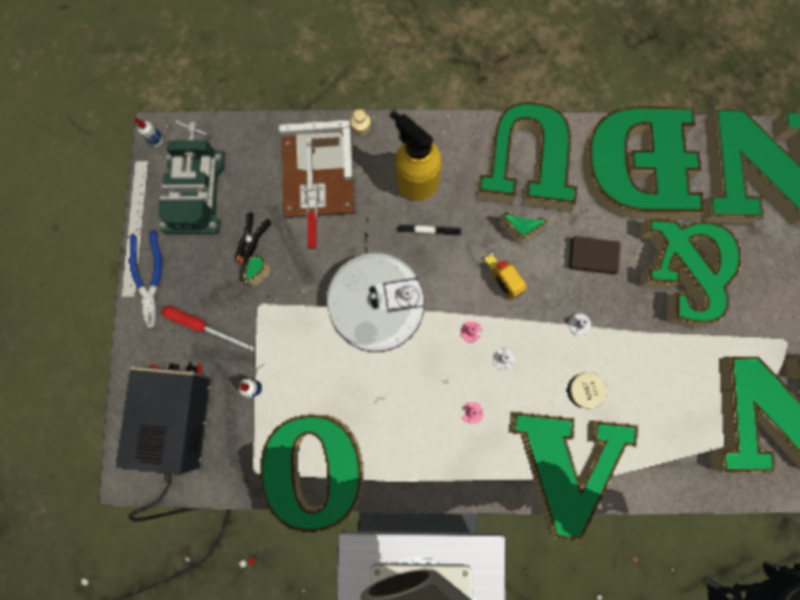

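View pics/scene0.png

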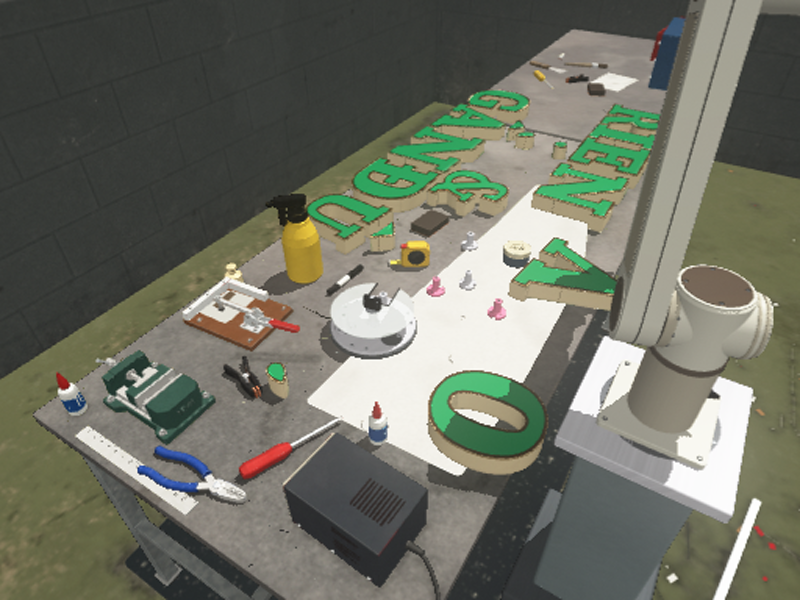

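The top view shows the carousel at about (375,302), with its opening pointing right and a set foot visible in it. Candidates for the loose foot are grey at (503,358), grey at (580,323), and pink at (471,331) and (472,412), which are decoys. I'll compute coarse positions and view a close crop of the two grey ones.

Run:
```python
from h import *
z=np.load("top.npz"); im=z["im"];K=z["K"];k1=float(z["k1"]);W=z["W"]
s=.64
for n,p,h in [("carousel",(375,302),.06),("knob",(374,297),.09),("footA",(503,358),.03),("footB",(580,323),.03),("pink1",(471,331),.03),("pink2",(472,412),.03),("bottle",(249,388),.05),("tin",(588,390),.04),("tape",(506,276),.04)]:
    print(n,onplane([np.array(p)*s],h,K,k1,W).round(3))
a=cv2.resize(im[180:250,285:400],None,fx=6.9,fy=6.9,interpolation=cv2.INTER_CUBIC)
save(a,"crop1.png")
```

```text
carousel [[0.591 0.089 0.06 ]]
knob [[0.596 0.09  0.09 ]]
footA [[ 0.488 -0.161  0.03 ]]
footB [[ 0.558 -0.314  0.03 ]]
pink1 [[ 0.54  -0.099  0.03 ]]
pink2 [[ 0.383 -0.099  0.03 ]]
bottle [[0.423 0.329 0.05 ]]
tin [[ 0.427 -0.322  0.04 ]]
tape [[ 0.65  -0.168  0.04 ]]
```

View pics/crop1.png

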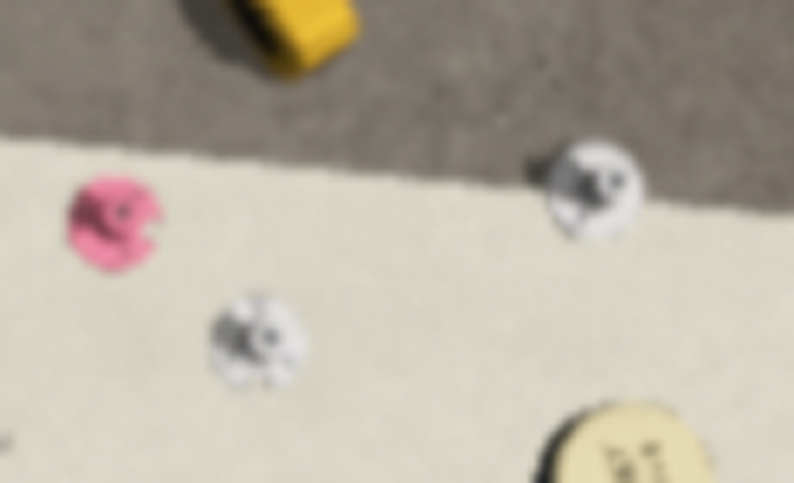

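{"method": "play_rows", "body": {
  "moves": [
    [1,[3.9,-1.1,0],[0,0,0]],
    [1,[3.9,-1.1,0],[0,0,0]],
    [1,[3.9,-1.1,0],[0,0,0]],
    [1,[3.9,-1.1,0],[0,0,0]],
    [1,[3.9,-1.1,0],[0,0,0]],
    [1,[3.9,-1.1,0],[0,0,0]],
    [1,[3.9,-1.1,0],[0,0,0]],
    [1,[3.9,-1.1,0],[0,0,0]],
    [1,[3.9,-1.1,0],[0,0,0]],
    [1,[3.9,-1.1,0],[0,0,0]],
    [1,[3.9,-1.1,0],[0,0,0]],
    [1,[3.9,-1.1,0],[0,0,0]]
  ]
}}

```text
clock: 1.1
eef_pos: [0.5529, -0.2223, 0.2308]
tool_rot: [0.99, 0.14, -0.0, -0.0]
ft_force: [-0.4, -0.4, -0.3]
grip_width: 0.0857
```

Run:
```python
from h import *
bot.camera("wrist") # settle
im,d,K,k1,W=snap("wrist"); np.savez("w1.npz",im=im,d=d,K=K,k1=k1,W=W)
save(cv2.resize(im,(800,600),interpolation=cv2.INTER_CUBIC),"w1.png"); print(K.round(1).tolist(),k1)
print(proj([[.488,-.161,.03],[.558,-.314,.03]],K,k1,W)/.64)
```

```text
[[294.5, 0.0, 261.7], [0.0, 294.5, 188.8], [0.0, 0.0, 1.0]] -0.023335631662863694
[[315.68124968 326.10274393]
 [529.52954817 297.09232328]]
```

View pics/w1.png

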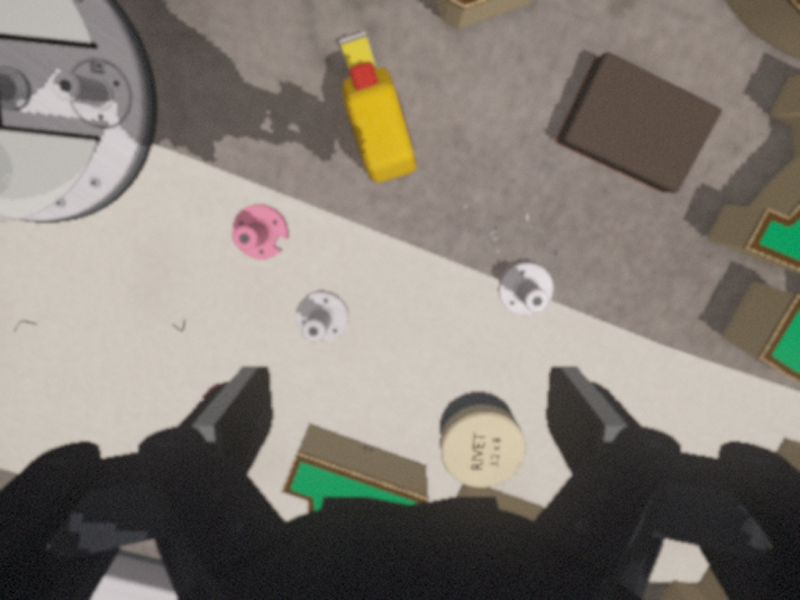

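The wrist view shows foot A at (322,315), foot B at (526,288), and pink at (260,232). Next is one close crop of A and B side by side.

Run:
```python
from h import *
z=np.load("w1.npz"); im=z["im"];d=z["d"];K=z["K"];k1=float(z["k1"]);W=z["W"]
out=[]
v,u=np.mgrid[:384,:512]; P=bydepth(np.c_[u.ravel(),v.ravel()],d,K,k1,W)
H=P[:,2].reshape(384,512)
for c in [(206,202),(337,185)]:
    x,y=c; s=np.s_[y-24:y+24,x-24:x+24]
    h=(np.clip(H[s]*1000+4,0,16)*15).astype(np.uint8)
    out.append(np.vstack([cv2.resize(im[s],(300,300),interpolation=cv2.INTER_CUBIC),cv2.cvtColor(cv2.resize(h,(300,300),interpolation=0),cv2.COLOR_GRAY2RGB)]))
save(np.hstack(out),"crop2.png")
```

```text
(no output)
```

View pics/crop2.png

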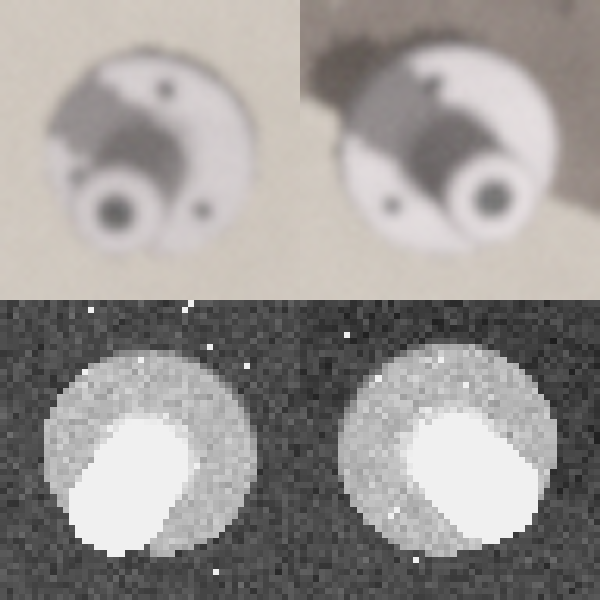

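A has holes at 77°, -46° and -163° in the image, so its notch is probably hidden behind the stem (the pink foot has its notch midway between holes). B's disc is whole wherever a notch could be, so A is the notched foot, and I'll confirm that from closer. The carousel comes first.

{"method": "play_rows", "body": {
  "moves": [
    [1,[1.35,-3.68,0],[0,0,0]],
    [1,[1.35,-3.68,0],[0,0,0]],
    [1,[1.35,-3.68,0],[0,0,0]],
    [1,[1.35,-3.68,0],[0,0,0]],
    [1,[1.35,-3.68,0],[0,0,0]],
    [1,[1.35,-3.68,0],[0,0,0]],
    [1,[1.35,-3.68,0],[0,0,0]],
    [1,[1.35,-3.68,0],[0,0,0]],
    [1,[0,0,0],[0,0,0]],
    [1,[0,0,0],[0,0,0]]
  ]
}}

```text
clock: 2.03
eef_pos: [0.5732, 0.0907, 0.2307]
tool_rot: [0.99, 0.142, -0.001, 0.0]
ft_force: [-0.6, -0.1, -0.4]
grip_width: 0.0853
```

Run:
```python
from h import *
im,d,K,k1,W=snap("wrist"); np.savez("w2.npz",im=im,d=d,K=K,k1=k1,W=W)
save(cv2.resize(im,(800,600),interpolation=cv2.INTER_CUBIC),"w2.png"); print(bot.get_obs()["joint_pos"].round(3))
v,u=np.mgrid[:384,:512]; P=bydepth(np.c_[u.ravel(),v.ravel()],d,K,k1,W)
# knob bar: points z .085-.1 near the carousel
m=(abs(P[:,2]-.094)<.004)&(np.hypot(P[:,0]-.59,P[:,1]-.09)<.05)&(d.ravel()>0)
q=P[m]; c=q.mean(0); w,V=np.linalg.eigh(np.cov((q-c)[:,:2].T)); print("knob",m.sum(),c.round(4),np.degrees(np.arctan2(V[1,1],V[0,1])).round(2),np.sqrt(w*12).round(4))
r=cv2.minAreaRect(q[:,:2].astype(np.float32));print(r)
```

```text
[ 1.550e-01  4.030e-01  2.320e-01  1.401e+00 -1.000e-03  3.014e+00]
knob 549 [0.5985 0.0955 0.094 ] -170.49 [0.0128 0.0389]
((0.597812831401825, 0.09526567906141281), (0.0398283414542675, 0.012973801232874393), 9.822013854980469)
```

View pics/w2.png

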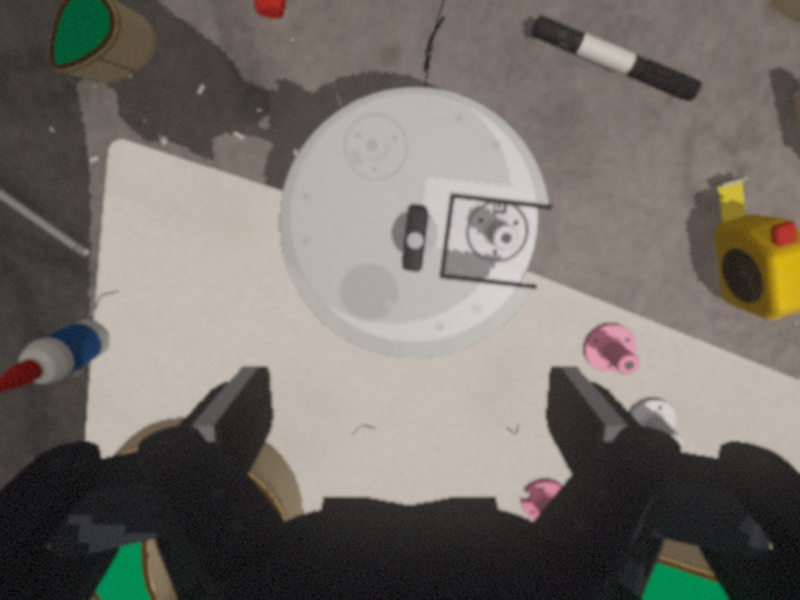

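The view shows the knob bar at (414,238), the opening over a set foot at (497,230), the other set foot under the cover at (375,146), and the empty nest at (370,291). Next I compute the carousel yaw.

Run:
```python
from h import *
z=np.load("w2.npz"); im=z["im"];d=z["d"];K=z["K"];k1=float(z["k1"]);W=z["W"]
c=np.array([.5981,.0954])
for n,p,h in [("stemOpen",(506,238),.054),("stemFar",(372,146),.054),("nest",(370,291),.016)]:
    q=onplane([np.array(p)*.64],h,K,k1,W)[0,:2]-c; print(n,q.round(4),np.hypot(*q).round(4),np.degrees(np.arctan2(q[1],q[0])).round(1))
```

```text
stemOpen [ 0.0128 -0.0635] 0.0648 -78.6
stemFar [0.0457 0.0422] 0.0621 42.7
nest [-0.0614  0.0179] 0.0639 163.7
```

{"method": "play_rows", "body": {
  "moves": [
    [1,[2.5,0.2,0],[0,0,0]],
    [1,[0,0,0.8],[0,0,-0.121]],
    [1,[0,0,0.8],[0,0,-0.121]],
    [1,[0,0,0.8],[0,0,-0.121]],
    [1,[0,0,0.8],[0,0,-0.121]],
    [1,[0,0,0.8],[0,0,-0.121]],
    [1,[0,0,0.8],[0,0,-0.121]],
    [1,[0,0,0.8],[0,0,-0.121]],
    [1,[0,0,0.8],[0,0,-0.121]],
    [1,[0,0,0.8],[0,0,-0.121]],
    [1,[0,0,0.8],[0,0,-0.121]],
    [1,[0,0,0.8],[0,0,-0.121]]
  ]
}}

```text
clock: 3.08
eef_pos: [0.5982, 0.0913, 0.1428]
tool_rot: [0.692, 0.722, -0.0, -0.0]
ft_force: [-1.6, -0.3, -0.1]
grip_width: 0.0854
```

{"method": "play_rows", "body": {
  "moves": [
    [1,[0,0,0.5],[0,0,-0.121]],
    [1,[0,0,0.5],[0,0,-0.121]],
    [1,[0,0,0.5],[0,0,-0.121]],
    [1,[0,0,0.5],[0,0,-0.121]],
    [1,[0,0,0.5],[0,0,-0.121]],
    [1,[0,0,0.5],[0,0,-0.121]],
    [1,[0,0,0.5],[0,0,-0.121]],
    [1,[0,0,0.5],[0,0,-0.121]],
    [1,[0,0,0],[0,0,-0.121]],
    [1,[0,0,0],[0,0,-0.121]],
    [1,[0,0,0],[0,0,-0.121]],
    [1,[0,0,0],[0,0,-0.121]]
  ]
}}

```text
clock: 4.08
eef_pos: [0.5982, 0.0913, 0.1031]
tool_rot: [0.038, 0.999, -0.0, -0.0]
ft_force: [0.0, -0.1, 0.0]
grip_width: 0.0853
```

{"method": "play_rows", "body": {
  "moves": [
    [1,[0,0,0.5],[0,0,-0.121]],
    [1,[0,0,0.5],[0,0,-0.121]],
    [1,[0,0,0],[0,0,0]]
  ]
}}

```text
clock: 4.33
eef_pos: [0.5975, 0.0914, 0.0922]
tool_rot: [-0.081, 0.997, -0.0, -0.001]
ft_force: [-0.6, -0.0, -0.1]
grip_width: 0.0855
```

{"method": "play_rows", "body": {
  "moves": [
    [1,[0,0.4,1.2],[0,0,0]],
    [1,[0,0,1.2],[0,0,0]],
    [-1,[0,0,0],[0,0,0]],
    [-1,[0,0,0],[0,0,0]],
    [-1,[0,0,0],[0,0,0]],
    [-1,[0,0,0],[0,0,0]],
    [-1,[0,0,0],[0,0,0]],
    [-1,[0,0,0],[0,0,0]]
  ]
}}

```text
clock: 5.0
eef_pos: [0.5988, 0.0947, 0.0703]
tool_rot: [-0.081, 0.997, -0.004, 0.001]
ft_force: [3.8, -21.4, 7.1]
grip_width: 0.0125
```

{"method": "play_rows", "body": {
  "moves": [
    [-1,[0,-0.1,0],[0,0,0]],
    [-1,[0,0,0],[0,0,0.12]],
    [-1,[0,0,0],[0,0,0.12]],
    [-1,[0,0,0],[0,0,0.12]]
  ]
}}

```text
clock: 5.33
eef_pos: [0.5988, 0.0944, 0.0704]
tool_rot: [0.102, 0.995, -0.002, 0.001]
ft_force: [0.1, -7.0, 3.3]
grip_width: 0.0118
```

{"method": "play_rows", "body": {
  "moves": [
    [-1,[0,0,0],[0,0,0.121]],
    [-1,[0,0,0],[0,0,0.121]],
    [-1,[0,0,0],[0,0,0.121]],
    [-1,[0,0,0],[0,0,0.121]],
    [-1,[0,0,0],[0,0,0.121]],
    [-1,[0,0,0],[0,0,0.121]],
    [-1,[0,0,0],[0,0,0.121]],
    [-1,[0,0,0],[0,0,0.121]],
    [-1,[0,0,0],[0,0,0.121]],
    [-1,[0,0,0],[0,0,0.121]],
    [-1,[0,0,0],[0,0,0.121]],
    [-1,[0,0,0],[0,0,0.121]]
  ]
}}

```text
clock: 6.33
eef_pos: [0.5982, 0.094, 0.0704]
tool_rot: [0.737, 0.676, -0.001, 0.002]
ft_force: [-0.7, -7.0, 3.5]
grip_width: 0.012
```

{"method": "play_rows", "body": {
  "moves": [
    [-1,[0,0,0],[0,0,0.121]],
    [-1,[0,0,0],[0,0,0.121]],
    [-1,[0,0,0],[0,0,0]],
    [-1,[0,0,0],[0,0,0]],
    [-1,[0,0,0],[0,0,0]]
  ]
}}

```text
clock: 6.75
eef_pos: [0.5981, 0.0941, 0.0704]
tool_rot: [0.811, 0.585, -0.001, 0.002]
ft_force: [-0.7, -7.5, 3.7]
grip_width: 0.0117
```

{"method": "play_rows", "body": {
  "moves": [
    [1,[0,0,0],[0,0,0]],
    [1,[0,0,0],[0,0,0]],
    [1,[0,0,0],[0,0,0]],
    [1,[0,0,-2.5],[0,0,0]],
    [1,[0,0,-2.5],[0,0,0]],
    [1,[-2.2,-2.1,0],[0,0,0]],
    [1,[-2.2,-2.1,0],[0,0,0]],
    [1,[-2.2,-2.1,0],[0,0,0]],
    [1,[0,0,0],[0,0,0]],
    [1,[0,0,0],[0,0,0]],
    [1,[0,0,0],[0,0,0]]
  ]
}}

```text
clock: 7.67
eef_pos: [0.5185, 0.0544, 0.12]
tool_rot: [0.81, 0.586, 0.001, 0.0]
ft_force: [0.6, 0.5, 0.9]
grip_width: 0.0857
```

Run:
```python
from h import *
im,d,K,k1,W=snap("wrist"); np.savez("w3.npz",im=im,d=d,K=K,k1=k1,W=W); print(bot.get_obs()["joint_pos"].round(3))
o=im.copy()
save(cv2.resize(o,(800,600),interpolation=cv2.INTER_CUBIC),"w3.png")
v,u=np.mgrid[:384,:512]; P=bydepth(np.c_[u.ravel(),v.ravel()],d,K,k1,W)
m=(abs(P[:,2]-.094)<.004)&(np.hypot(P[:,0]-.598,P[:,1]-.094)<.04)&(d.ravel()>0)
print(m.sum(), P[m].mean(0), cv2.minAreaRect(P[m][:,:2].astype(np.float32)))
# pocket floor in depth
m=(abs(P[:,2]-.012)<.004)&(np.hypot(P[:,0]-.537,P[:,1]-.114)<.028)
q=P[m][:,:2].astype(np.float32); print(m.sum(), P[m].mean(0), cv2.minEnclosingCircle(q))
```

```text
[ 0.105  0.357 -0.136  1.075  0.     1.994]
1633 [0.59665546 0.0960614  0.09389174] ((0.5975943207740784, 0.09543934464454651), (0.03944084048271179, 0.013632220216095448), 71.56144714355469)
2559 [0.5365894  0.11531212 0.01236373] ((0.5363917946815491, 0.11457972228527069), 0.023740215227007866)
```

View pics/w3.png

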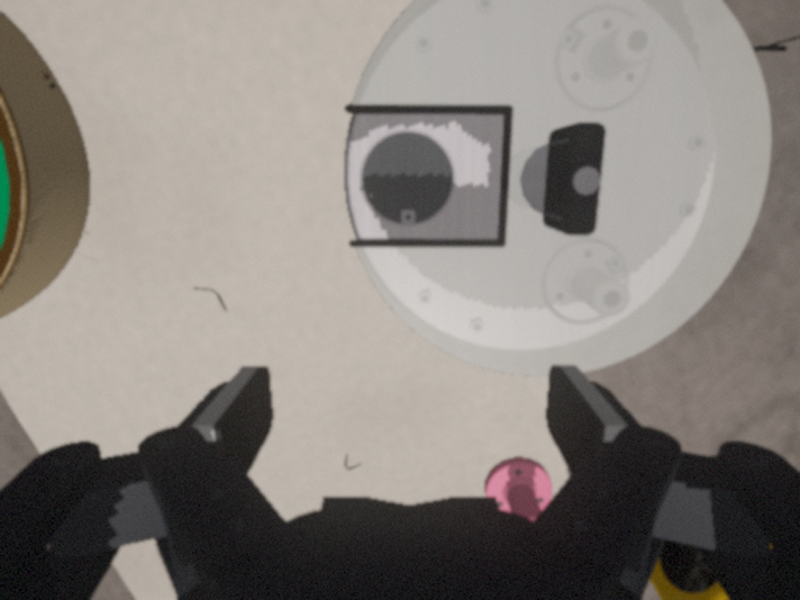

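The opening stands over the empty nest at (407,178) and its key is at (408,216). I'll refine the nest centre and the key direction.

Run:
```python
from h import *
from scipy.optimize import least_squares
z=np.load("w3.npz"); im=z["im"];d=z["d"];K=z["K"];k1=float(z["k1"]);W=z["W"]
v,u=np.mgrid[:384,:512]; uv=np.c_[u.ravel(),v.ravel()]; P=bydepth(uv,d,K,k1,W); H=P[:,2].reshape(384,512)
m=((H<.0165)&(H>.005)).astype(np.uint8); m[:, :225]=0; m[:,300:]=0; m[:75]=0; m[150:]=0
m=cv2.morphologyEx(m,cv2.MORPH_CLOSE,np.ones((9,9)))
cs,_=cv2.findContours(m,cv2.RETR_EXTERNAL,cv2.CHAIN_APPROX_NONE); c=max(cs,key=cv2.contourArea).reshape(-1,2)
for zz in (.012,.018):
    q=onplane(c,zz,K,k1,W)[:,:2]
    r=least_squares(lambda p:np.hypot(*(q-p[:2]).T)-p[2],[.537,.114,.0235],loss="soft_l1",f_scale=.0005); print(zz,r.x.round(4))
n=np.array([.5364,.1146])
k=(H.ravel()>.0148)&(H.ravel()<.0195)&(np.hypot(*(P[:,:2]-n).T)<.0222)
D=P[k,:2]-n; s=np.hypot(*D.T)>.013; D=D[s]; print("key",len(D),np.median(D,0).round(4),np.degrees(np.arctan2(*np.median(D,0)[::-1])).round(1))
# grey: pocket outline
e=im[75:150,225:300].mean(2); print("img key:",(onplane([[408*.64,216*.64]],.017,K,k1,W)[0,:2]-n).round(4))
kk=onplane([[408*.64,216*.64]],.017,K,k1,W)[0,:2]-n;print(np.degrees(np.arctan2(kk[1],kk[0])))
```

```text
0.012 [0.5363 0.1143 0.0233]
0.018 [0.5363 0.1144 0.0228]
key 72 [-0.0055 -0.0181] -107.0
img key: [-0.0055 -0.0188]
-106.37296393062233
```

{"method": "play_rows", "body": {
  "moves": [
    [1,[-3.98,-0.59,-0.5],[0,0,0]],
    [1,[-3.98,-0.59,-0.5],[0,0,0]],
    [1,[-3.98,-0.59,-0.5],[0,0,0]],
    [1,[-3.98,-0.59,-0.5],[0,0,0]],
    [1,[-3.98,-0.59,-0.5],[0,0,0]],
    [1,[-3.98,-0.59,-0.5],[0,0,0]],
    [1,[0,0,0],[0,0,0.1245]],
    [1,[0,0,0],[0,0,0.1245]],
    [1,[0,0,0],[0,0,0.1245]],
    [1,[0,0,0],[0,0,0.1245]],
    [1,[0,0,0],[0,0,0.1245]],
    [1,[0,0,0],[0,0,0.1245]]
  ]
}}

```text
clock: 8.72
eef_pos: [0.4107, -0.162, 0.1496]
tool_rot: [0.969, 0.247, 0.001, 0.0]
ft_force: [-0.4, -0.2, 0.1]
grip_width: 0.0856
```

{"method": "play_rows", "body": {
  "moves": [
    [1,[0,0,0],[0,0,0.1245]],
    [1,[0,0,0],[0,0,0.1245]],
    [1,[0,0,0],[0,0,0.1245]],
    [1,[0,0,0],[0,0,0.1245]],
    [0.2,[0,0,0],[0,0,0]],
    [0.2,[0,0,0],[0,0,0]]
  ]
}}

```text
clock: 9.22
eef_pos: [0.4102, -0.1618, 0.1495]
tool_rot: [1.0, 0.005, 0.0, 0.0]
ft_force: [-0.8, 1.0, -0.2]
grip_width: 0.0642
```

Run:
```python
from h import *
im,d,K,k1,W=snap("wrist"); np.savez("w4.npz",im=im,d=d,K=K,k1=k1,W=W)
o=bot.get_obs(); print(o["eef_pos"],o["tool_rot"],W[:3,3])
x,y=proj([[.488,-.161,.008]],K,k1,W)[0].astype(int); print(x,y)
v,u=np.mgrid[:384,:512]; uv=np.c_[u.ravel(),v.ravel()]; P=bydepth(uv,d,K,k1,W); H=P[:,2].reshape(384,512)
r=np.hypot(P[:,0]-.488,P[:,1]+.161)
m=(P[:,2]>.038)&(P[:,2]<.046)&(r<.03); st=P[m]; cen,rad=cv2.minEnclosingCircle(st[:,:2].astype(np.float32)); print("stem",m.sum(),np.median(st,0).round(4),cen,rad)
dm=(P[:,2]>.0045)&(P[:,2]<.012)&(r<.035); q=P[dm][:,:2].astype(np.float32); print("disc",cv2.minEnclosingCircle(q),dm.sum())
s=np.s_[max(y-40,0):y+40,x-40:x+40]
h=(np.clip(H[s]*1000+4,0,16)*15).astype(np.uint8)
save(np.hstack([cv2.resize(im[s],(400,400),interpolation=cv2.INTER_CUBIC),cv2.cvtColor(cv2.resize(h,(400,400),interpolation=0),cv2.COLOR_GRAY2RGB)]),"crop4.png")
```

```text
[ 0.40989928 -0.16176605  0.14941035] [9.99986653e-01 5.15422424e-03 3.45072962e-04 8.90348859e-05] [ 0.47588784 -0.16045644  0.29245179]
262 95
stem 402 [ 0.4883 -0.1608  0.0423] (0.48819199204444885, -0.16077272593975067) 0.009101996198296547
disc ((0.4882316589355469, -0.1607777327299118), 0.022088009864091873) 1324
```

View pics/crop4.png

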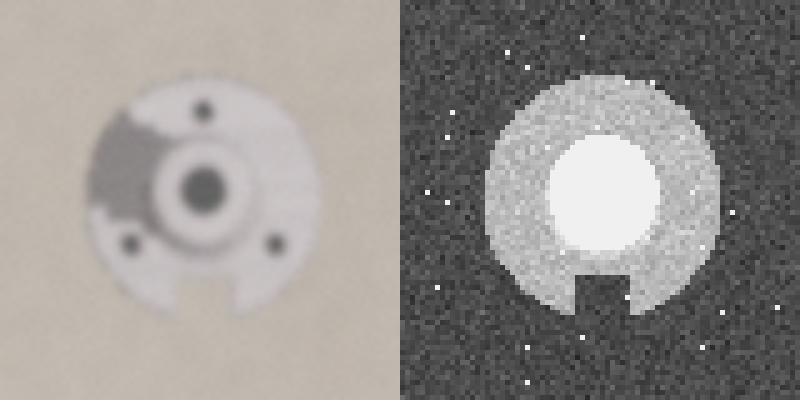

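A has the notch, at the bottom of the crop (205,295), so it is the right foot. I'll get the exact notch angle.

Run:
```python
from h import *
z=np.load("w4.npz"); d=z["d"];K=z["K"];k1=float(z["k1"]);W=z["W"]
v,u=np.mgrid[:384,:512]; P=bydepth(np.c_[u.ravel(),v.ravel()],d,K,k1,W)
c=np.array([.4882,-.1608]); D=P[:,:2]-c; r=np.hypot(*D.T)
m=(r>.0155)&(r<.0212)&(P[:,2]<.004)&(P[:,2]>-.006)&(D[:,0]<0)&(abs(D[:,1])<.009)
q=D[m]; print(m.sum(), np.degrees(np.arctan2(q[:,1].mean(),q[:,0].mean())), q[:,1].min(),q[:,1].max())
# edges by hole symmetric: disc pts angle range
a=np.degrees(np.arctan2(-D[:,1],-D[:,0])); g=(r>.016)&(r<.021)&(P[:,2]>.005)&(P[:,2]<.012)&(abs(a)<40)
print("disc edges",a[g&(a>0)].min(),a[g&(a<0)].max())
```

```text
67 -179.65540475771576 -0.005009109608602541 0.004635622215993257
disc edges 16.439320835935646 -15.370962446052907
```

{"method": "play_rows", "body": {
  "moves": [
    [0,[2.61,0,0],[0,0,0]],
    [0,[2.61,0,0],[0,0,0]],
    [0,[2.61,0,1.5],[0,0,0]],
    [0,[0,0,3],[0,0,0]],
    [0,[0,0,3],[0,0,0]],
    [0,[0,0,1.5],[0,0,0]],
    [0,[0,0,0],[0,0,0]],
    [0,[0,0,0],[0,0,0]]
  ]
}}

```text
clock: 9.93
eef_pos: [0.4868, -0.1609, 0.0586]
tool_rot: [1.0, 0.004, -0.001, -0.0]
ft_force: [0.3, -0.1, 1.0]
grip_width: 0.0429
```

{"method": "play_rows", "body": {
  "moves": [
    [0,[0.12,0,1.6],[0,0,0]],
    [0,[0,0,1.6],[0,0,0]],
    [0,[0,0,1.3],[0,0,0]],
    [0,[0,0,0],[0,0,0]],
    [-1,[0,0,0],[0,0,0]],
    [-1,[0,0,0],[0,0,0]],
    [-1,[0,0,0],[0,0,0]],
    [-1,[0,0,0],[0,0,0]],
    [-1,[0,0,0],[0,0,0]]
  ]
}}

```text
clock: 10.68
eef_pos: [0.4901, -0.1616, 0.0163]
tool_rot: [1.0, 0.004, 0.002, 0.001]
ft_force: [-0.4, 0.8, 7.0]
grip_width: 0.0163
```

{"method": "play_rows", "body": {
  "moves": [
    [-1,[0,0,-2],[0,0,0]],
    [-1,[0,0,-3.1],[0,0,0]],
    [-1,[0,0,-3.1],[0,0,0]],
    [-1,[0,0,-3.1],[0,0,0]],
    [-1,[0.66,-3.94,0],[0,0,0]],
    [-1,[0.66,-3.94,0],[0,0,0]],
    [-1,[0.66,-3.94,0],[0,0,0]],
    [-1,[0.66,-3.94,0],[0,0,0]],
    [-1,[0.66,-3.94,0],[0,0,0]],
    [-1,[0.66,-3.94,0],[0,0,0]],
    [-1,[0.66,-3.94,0],[0,0,0]]
  ]
}}

```text
clock: 11.6
eef_pos: [0.5329, 0.0622, 0.1293]
tool_rot: [0.999, 0.046, -0.001, -0.022]
ft_force: [0.3, -0.2, -1.2]
grip_width: 0.0163
```

{"method": "play_rows", "body": {
  "moves": [
    [-1,[0,0,0],[0,0,-0.1245]],
    [-1,[0,0,0],[0,0,-0.1245]],
    [-1,[0,0,0],[0,0,-0.1245]],
    [-1,[0,0,0],[0,0,-0.1245]],
    [-1,[0,0,0],[0,0,-0.1245]],
    [-1,[0,0,0],[0,0,-0.1245]],
    [-1,[0,0,0],[0,0,-0.1245]],
    [-1,[0,0,0],[0,0,-0.1245]],
    [-1,[0,0,0],[0,0,-0.1245]],
    [-1,[0,0,0],[0,0,-0.1245]],
    [-1,[0,0,0],[0,0,-0.018]],
    [-1,[0,0,0],[0,0,0]]
  ]
}}

```text
clock: 12.6
eef_pos: [0.5329, 0.0604, 0.1292]
tool_rot: [0.781, 0.625, 0.012, -0.018]
ft_force: [0.6, 0.7, -1.1]
grip_width: 0.0162
```

Run:
```python
from h import *
E_=[];Q=[]
for i in range(4):
    o=bot.get_obs(); E_.append(o["eef_pos"]);Q.append(R.from_quat(o["tool_rot"]).as_euler("zyx",degrees=True)); im,d,K,k1,W=snap("wrist")
print(np.mean(E_,0),np.std(E_,0),Q)
np.savez("w5.npz",im=im,d=d,K=K,k1=k1,W=W)
save(cv2.resize(im,(800,600),interpolation=cv2.INTER_CUBIC),"w5.png")
v,u=np.mgrid[:384,:512]; P=bydepth(np.c_[u.ravel(),v.ravel()],d,K,k1,W)
C=np.array(bot.camera_info("wrist")["T_tool_cam"]); T=(np.c_[P,np.ones(len(P))]@np.linalg.inv(W).T@C.T)[:,:3]
m=(abs(T[:,2]-.004)<.004)&(abs(T[:,0])<.03)&(abs(T[:,1])<.03); q=T[m]; print(m.sum(), q.min(0),q.max(0), np.median(q,0))
np.save("T5.npy",T)
```

```text
[0.53291047 0.06040514 0.12914369] [1.69624275e-05 9.88871037e-06 4.51021388e-05] [array([ -77.33051404,   -0.24622239, -177.48374143]), array([ -77.30366351,   -0.25013037, -177.48160295]), array([ -77.32087085,   -0.24743572, -177.48453397]), array([ -77.34392549,   -0.25264966, -177.48015484])]
889 [ 1.56576121e-03 -2.19653441e-02  5.00846233e-06] [0.0220605  0.02029518 0.00799894] [ 0.01026732 -0.00174096  0.00738199]
```

View pics/w5.png

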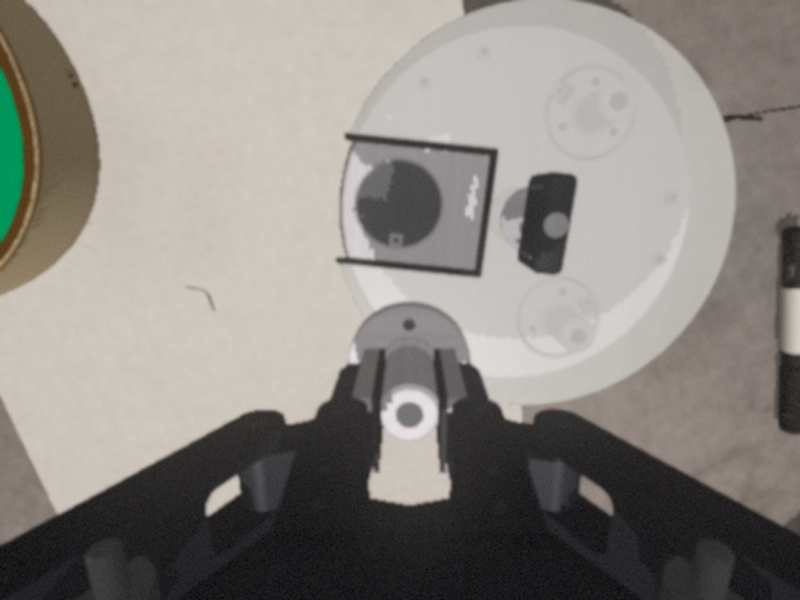

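The foot is held upright between the pads, with its disc at (410,340), and the empty nest is at (398,205). The last move was clipped because joint 6 hit its limit at yaw 0, so I have about 5 cm and a small tilt to mend. I'll measure the foot in the hand and the correction.

```bash
cat > m.py <<'E'
from h import *
from scipy.optimize import least_squares
def inhand(d,K,k1,W):
    v,u=np.mgrid[:384,:512]; P=bydepth(np.c_[u.ravel(),v.ravel()],d,K,k1,W)
    C=np.array(bot.camera_info("wrist")["T_tool_cam"]); T=(np.c_[P,np.ones(len(P))]@np.linalg.inv(W).T@C.T)[:,:3]
    I=np.arange(len(T)).reshape(384,512)
    m=(T[:,2]>-.004)&(T[:,2]<.02)&(np.hypot(T[:,0],T[:,1])<.026)&(T[:,0]>.004)
    q=T[m]; A=np.c_[q[:,:2],np.ones(len(q))]
    for _ in range(3):
        s=np.linalg.lstsq(A,q[:,2],rcond=None)[0]; k=abs(A@s-q[:,2])<.002; A,q=A[k],q[k]
    M=np.zeros(384*512,np.uint8); idx=np.where(m)[0]; z=T[idx]; M[idx[abs(np.c_[z[:,:2],np.ones(len(z))]@s-z[:,2])<.0025]]=1
    cs,_=cv2.findContours(M.reshape(384,512),cv2.RETR_EXTERNAL,cv2.CHAIN_APPROX_NONE); c=np.vstack(cs).reshape(-1,2)
    t=T[I[c[:,1],c[:,0]]][:,:2]; t=t[np.hypot(*t.T)>.0195]
    r=least_squares(lambda p:np.hypot(*(t-p).T)-.022,[0,0],loss="soft_l1",f_scale=.0005)
    return s,r.x,len(q),len(t)
def plan(yaw,target):
    o=bot.get_obs(); Rc=R.from_quat(o["tool_rot"]); Rd=R.from_matrix(np.array([[np.cos(yaw),np.sin(yaw),0],[np.sin(yaw),-np.cos(yaw),0],[0,0,-1]]))
    rv=(Rc.inv()*Rd).as_rotvec(); dp=Rd.inv().apply(np.array(target)-o["eef_pos"])
    return rv, dp*100, o["eef_pos"]
E
python3 - <<'E'
from m import *
z=np.load("w5.npz"); d=z["d"];K=z["K"];k1=float(z["k1"]);W=z["W"]
print("disc plane slopes,z; centre:",inhand(d,K,k1,W))
print(plan(np.radians(72.8),[.5363,.1144,.12])); print(bot.get_obs()["joint_pos"].round(3))
E
```

```text
disc plane slopes,z; centre: (array([0.15349676, 0.00170994, 0.00584085]), array([-7.31469648e-05, -9.51529753e-04]), 1351, 109)
(array([-0.01561346, -0.04133698,  0.07979847]), array([ 5.25820016, -1.27372235,  0.90359386]), array([0.53291867, 0.06040305, 0.12903594]))
[ 0.088  0.377 -0.08   1.114  0.044  1.879]
```

Run:
```python
from m import *
z=np.load("w5.npz"); im=z["im"];d=z["d"];K=z["K"];k1=float(z["k1"]);W=z["W"]
T=np.load("T5.npy").reshape(384,512,3)
for v in range(192,240,4): print(v,[tuple((T[v,u]*1000).round(1)) for u in (240,250,262,274,284)])
print([ (v,tuple((T[v,262]*1000).round(1))) for v in range(240,285,4)])
```

```text
192 [(np.float64(6.9), np.float64(-17.0), np.float64(68.1)), (np.float64(6.5), np.float64(-9.6), np.float64(69.3)), (np.float64(21.9), np.float64(-0.7), np.float64(15.5)), (np.float64(6.9), np.float64(8.3), np.float64(68.0)), (np.float64(6.7), np.float64(15.8), np.float64(68.8))]
196 [(np.float64(3.4), np.float64(-17.2), np.float64(69.6)), (np.float64(21.0), np.float64(-7.2), np.float64(10.6)), (np.float64(21.6), np.float64(-0.7), np.float64(8.6)), (np.float64(20.7), np.float64(5.9), np.float64(11.5)), (np.float64(3.7), np.float64(15.8), np.float64(68.5))]
200 [(np.float64(18.6), np.float64(-12.7), np.float64(10.8)), (np.float64(19.9), np.float64(-7.1), np.float64(6.9)), (np.float64(18.9), np.float64(-0.7), np.float64(9.9)), (np.float64(19.6), np.float64(5.8), np.float64(7.9)), (np.float64(18.1), np.float64(11.5), np.float64(12.5))]
204 [(np.float64(17.0), np.float64(-12.6), np.float64(8.8)), (np.float64(17.4), np.float64(-7.1), np.float64(7.5)), (np.float64(17.4), np.float64(-0.7), np.float64(7.7)), (np.float64(17.3), np.float64(5.8), np.float64(7.9)), (np.float64(17.2), np.float64(
[... 2333 characters left out ...]
 (244, (np.float64(9.0), np.float64(-0.7), np.float64(-23.6))), (248, (np.float64(8.4), np.float64(-0.7), np.float64(-26.3))), (252, (np.float64(6.6), np.float64(-0.7), np.float64(-26.5))), (256, (np.float64(4.0), np.float64(-0.7), np.float64(-25.1))), (260, (np.float64(2.8), np.float64(-0.7), np.float64(-26.6))), (264, (np.float64(0.6), np.float64(-0.7), np.float64(-26.2))), (268, (np.float64(-1.4), np.float64(-0.7), np.float64(-26.2))), (272, (np.float64(-3.8), np.float64(-0.7), np.float64(-25.5))), (276, (np.float64(-6.0), np.float64(-0.7), np.float64(-25.2))), (280, (np.float64(-7.9), np.float64(-0.7), np.float64(-25.4))), (284, (np.float64(-107.9), np.float64(-0.6), np.float64(124.2)))]
```

The foot is not tilted in the grip. Its centre sits at tool (0, -0.8 mm) and its underside is 16 mm past the TCP. I'll level the tool and re-measure the nest and foot in that same frame.

{"method": "play_rows", "body": {
  "moves": [
    [-1,[0,0,0],[-0.0155,-0.0415,0.08]],
    [-1,[0,0,0],[0,0,0]],
    [-1,[0,0,0],[0,0,0]]
  ]
}}

```text
clock: 13.05
eef_pos: [0.5329, 0.0609, 0.129]
tool_rot: [0.804, 0.595, 0.0, -0.0]
ft_force: [0.7, -0.7, -0.4]
grip_width: 0.0156
```

Run:
```python
from m import *
im,d,K,k1,W=snap("wrist"); np.savez("w6.npz",im=im,d=d,K=K,k1=k1,W=W)
print(inhand(d,K,k1,W)[1])
v,u=np.mgrid[:384,:512]; P=bydepth(np.c_[u.ravel(),v.ravel()],d,K,k1,W)
H=P[:,2].reshape(384,512); n=np.array([.5363,.1144])
r=np.hypot(*(P[:,:2]-n).T).reshape(384,512)
m=((H<.0165)&(H>.005)&(r<.03)).astype(np.uint8); m=cv2.morphologyEx(m,cv2.MORPH_CLOSE,np.ones((9,9)))
cs,_=cv2.findContours(m,cv2.RETR_EXTERNAL,cv2.CHAIN_APPROX_NONE); c=max(cs,key=cv2.contourArea).reshape(-1,2)
for zz in (.012,.018):
    q=onplane(c,zz,K,k1,W)[:,:2]
    s=least_squares(lambda p:np.hypot(*(q-p[:2]).T)-p[2],[.537,.114,.0235],loss="soft_l1",f_scale=.0005); print(zz,s.x.round(4))
D=P[:,:2]-s.x[:2]; R_=np.hypot(*D.T); k=(P[:,2]>.0148)&(P[:,2]<.0195)&(R_<.0222)&(R_>.013); a=np.median(D[k],0); print("key",k.sum(),a.round(4),np.degrees(np.arctan2(a[1],a[0])))
print(plan(np.radians(72.8),[.5371,.1142,.12]))
print([tuple((onplane([[262,v]],0,K,k1,W)[0]).round(3)) for v in (200,)])
```

```text
[-0.0001427  -0.00095304]
0.012 [0.5361 0.1141 0.0233]
0.018 [0.5364 0.1144 0.0228]
key 68 [-0.0059 -0.0178] -108.23188353386486
(array([-0.00042083, -0.00051481,  0.00297013]), array([ 5.23835398, -1.18133839,  0.89792524]), array([0.53289484, 0.06066583, 0.12897925]))
[(np.float64(0.527), np.float64(0.043), np.float64(0.0))]
```

{"method": "play_rows", "body": {
  "moves": [
    [-1,[1.75,-0.39,0],[0,0,0.003]],
    [-1,[1.75,-0.39,0],[0,0,0]],
    [-1,[1.74,-0.4,1],[0,0,0]],
    [-1,[0,0,2],[0,0,0]],
    [-1,[0,0,1],[0,0,0]],
    [-1,[0,0,0],[0,0,0]],
    [-1,[0,0,0],[0,0,0]],
    [-1,[0,0,0],[0,0,0]]
  ]
}}

```text
clock: 13.77
eef_pos: [0.5376, 0.1134, 0.0895]
tool_rot: [0.806, 0.592, 0.0, 0.0]
ft_force: [0.1, -0.1, -1.5]
grip_width: 0.016
```

Run:
```python
from m import *
print(plan(np.radians(72.8),[.5371,.1142,.028])); o=bot.get_obs(); print(o["ft_force"],o["joint_vel"].round(3))
```

```text
(array([ 0.00034328, -0.00019756, -0.0024579 ]), array([ 0.05815517, -0.07026041,  6.15460804]), array([0.53759921, 0.11343669, 0.08954608]))
[ 0.07953639 -0.06621854 -1.50880313] [ 0.001 -0.011  0.013 -0.002 -0.002 -0.   ]
```

{"method": "play_rows", "body": {
  "moves": [
    [-1,[0.06,-0.07,0],[0,0,-0.002]],
    [-1,[0,0,1.2],[0,0,0]],
    [-1,[0,0,1.5],[0,0,0]],
    [-1,[0,0,1.2],[0,0,0]],
    [-1,[0,0,0.6],[0,0,0]],
    [-1,[0,0,0],[0,0,0]],
    [-1,[0,0,0],[0,0,0]]
  ]
}}

```text
clock: 14.35
eef_pos: [0.537, 0.1147, 0.0445]
tool_rot: [0.805, 0.593, 0.0, 0.0]
ft_force: [0.5, 0.6, -0.9]
grip_width: 0.0166
```

Run:
```python
from m import *
print(plan(np.radians(72.8),[.5371,.1142,.028])); o=bot.get_obs(); print(o["ft_force"])
```

```text
(array([ 3.20581730e-04, -1.69382143e-04,  6.79246157e-05]), array([-0.04123497,  0.02021469,  1.64744133]), array([0.53702883, 0.11465369, 0.04447441]))
[ 0.45617339  0.55914962 -0.904718  ]
```

{"method": "play_rows", "body": {
  "moves": [
    [-1,[-0.03,0.02,0.3],[0,0,0]],
    [-1,[0,0,0.3],[0,0,0]],
    [-1,[0,0,0.3],[0,0,0]],
    [-1,[0,0,0.2],[0,0,0]],
    [-1,[0,0,0.1],[0,0,0]],
    [-1,[0,0,0],[0,0,0]],
    [-1,[0,0,0],[0,0,0]]
  ]
}}

```text
clock: 14.93
eef_pos: [0.5367, 0.1144, 0.0319]
tool_rot: [0.805, 0.594, -0.0, -0.0]
ft_force: [-0.6, 0.2, -0.1]
grip_width: 0.0158
```

{"method": "play_rows", "body": {
  "moves": [
    [-1,[0,0,0.15],[0,0,0]],
    [-1,[0,0,0.15],[0,0,0]],
    [-1,[0,0,0.1],[0,0,0]],
    [-1,[0,0,0],[0,0,0]],
    [-1,[0,0,0],[0,0,0]]
  ]
}}

```text
clock: 15.35
eef_pos: [0.5369, 0.1144, 0.0283]
tool_rot: [0.805, 0.594, 0.0, 0.0]
ft_force: [-1.2, -0.6, 2.1]
grip_width: 0.0161
```

{"method": "play_rows", "body": {
  "moves": [
    [-1,[0,0,0.08],[0,0,0]],
    [-1,[0,0,0.08],[0,0,0]],
    [-1,[0,0,0],[0,0,0]],
    [-1,[0,0,0],[0,0,0]]
  ]
}}

```text
clock: 15.68
eef_pos: [0.5369, 0.1144, 0.0283]
tool_rot: [0.805, 0.594, 0.0, 0.0]
ft_force: [-4.3, -1.2, 12.3]
grip_width: 0.0161
```

It is on the floor: z stopped at 28.3 mm and the force rose to 12 N. I'll release with a small opening and rise.

{"method": "play_rows", "body": {
  "moves": [
    [-1,[0,0,-0.1],[0,0,0]],
    [-0.35,[0,0,0],[0,0,0]],
    [-0.2,[0,0,0],[0,0,0]],
    [-0.15,[0,0,0],[0,0,0]],
    [-0.15,[0,0,0],[0,0,0]],
    [-0.15,[0,0,0],[0,0,0]]
  ]
}}

```text
clock: 16.18
eef_pos: [0.5367, 0.1144, 0.027]
tool_rot: [0.805, 0.594, -0.0, -0.0]
ft_force: [0.0, -0.1, -0.5]
grip_width: 0.0366
```

{"method": "play_rows", "body": {
  "moves": [
    [-0.15,[0,0,-1],[0,0,0]],
    [-0.15,[0,0,-2],[0,0,0]],
    [-0.15,[0,0,-3],[0,0,0]],
    [-0.15,[0,0,-3.3],[0,0,0]],
    [0.5,[-2.1,0,0],[0,0,0]],
    [0.5,[-2.1,0,0],[0,0,0]],
    [1,[-2.1,0,0],[0,0,0]],
    [1,[0,0,0],[0,0,0]],
    [1,[0,0,0],[0,0,0]]
  ]
}}

```text
clock: 16.93
eef_pos: [0.5182, 0.0536, 0.1212]
tool_rot: [0.805, 0.593, 0.0, 0.0]
ft_force: [-0.3, -0.4, 0.5]
grip_width: 0.0857
```

Run:
```python
from m import *
im,d,K,k1,W=snap("wrist"); np.savez("w7.npz",im=im,d=d,K=K,k1=k1,W=W)
save(cv2.resize(im[20:230,190:400],(700,600),interpolation=cv2.INTER_CUBIC),"w7.png")
v,u=np.mgrid[:384,:512]; P=bydepth(np.c_[u.ravel(),v.ravel()],d,K,k1,W)
r=np.hypot(*(P[:,:2]-[.5363,.1144]).T)
m=(abs(P[:,2]-.054)<.004)&(r<.02); print("stem top",m.sum(),np.median(P[m],0).round(4),cv2.minEnclosingCircle(P[m][:,:2].astype(np.float32)))
m=(r>.012)&(r<.021)&(P[:,2]>.01)&(P[:,2]<.03); q=P[m]; s=np.linalg.lstsq(np.c_[q[:,:2]-[.5363,.1144],np.ones(len(q))],q[:,2],rcond=None)[0]; print("disc plane",s)
m=(r>.028)&(r<.034)&(P[:,2]>.01)&(P[:,2]<.03);print("plate z",np.median(P[m][:,2]))
m=(abs(P[:,2]-.094)<.004)&(np.hypot(P[:,0]-.598,P[:,1]-.095)<.04)
print(cv2.minAreaRect(P[m][:,:2].astype(np.float32)),bot.get_obs()["eef_pos"],bot.get_obs()["joint_pos"].round(2))
print(plan(np.radians(71.6),[.5981,.0944,.12]))
```

```text
stem top 519 [0.5359 0.1146 0.0542] ((0.5358989238739014, 0.11441640555858612), 0.009059514850378036)
disc plane [0.01133664 0.04088915 0.01997185]
plate z 0.02031891570373949
((0.5972358584403992, 0.0952322706580162), (0.0394437350332737, 0.013136464171111584), 71.41299438476562) [0.51857361 0.05423012 0.12104359] [ 0.1   0.36 -0.13  1.08  0.    1.98]
(array([ 0.00073408, -0.00074997,  0.02040377]), array([6.3218663 , 6.27811014, 0.10435902]), array([0.51857361, 0.05423012, 0.12104359]))
```

View pics/w7.png

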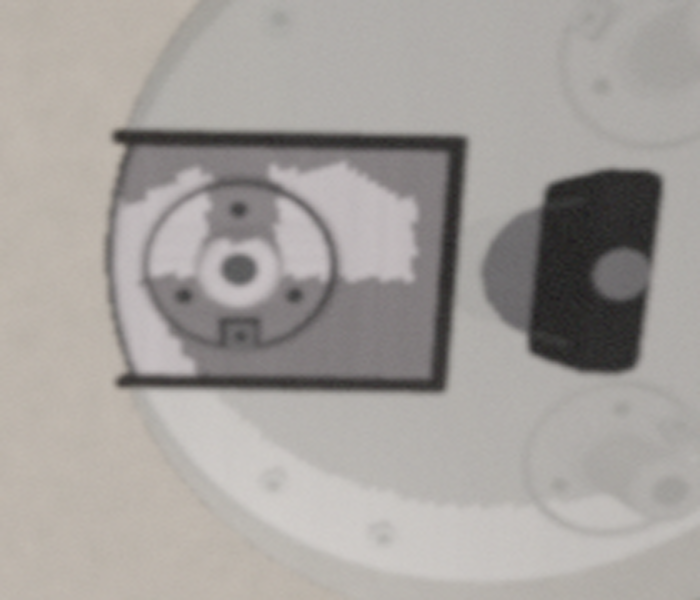

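The foot sits flush at (240,270) in the crop: its notch is on the key at (240,333), the disc is at z 19.97 mm against 20.3 mm for the plate, and the stem top is at 54.2 mm. Next I take the knob and turn the cover on by +60°.

{"method": "play_rows", "body": {
  "moves": [
    [1,[0,0,0],[0,0,0.02]],
    [1,[2.1,2.09,0],[0,0,0]],
    [1,[2.1,2.09,0],[0,0,0]],
    [1,[2.1,2.09,0],[0,0,0]],
    [1,[0,0,1.5],[0,0,0]],
    [1,[0,0,1.5],[0,0,0]],
    [1,[0,0,0],[0,0,0]],
    [1,[0,0,0],[0,0,0]]
  ]
}}

```text
clock: 17.65
eef_pos: [0.5965, 0.095, 0.0891]
tool_rot: [0.811, 0.586, -0.002, -0.001]
ft_force: [0.4, -0.6, -1.0]
grip_width: 0.0852
```

Run:
```python
from m import *
print(plan(np.radians(71.5),[.5979,.0944,.070]))
```

```text
(array([-0.00314007,  0.00154525,  0.00365574]), array([-0.017216  ,  0.15293897,  1.90524918]), array([0.59650427, 0.09504855, 0.08905249]))
```

{"method": "play_rows", "body": {
  "moves": [
    [1,[0,0.15,1],[0,0,0.003]],
    [1,[0,0,0.9],[0,0,0]],
    [1,[0,0,0],[0,0,0]],
    [-1,[0,0,0],[0,0,0]],
    [-1,[0,0,0],[0,0,0]],
    [-1,[0,0,0],[0,0,0]],
    [-1,[0,0,0],[0,0,0]],
    [-1,[0,0,0],[0,0,0]],
    [-1,[0,0,0],[0,0,0]]
  ]
}}

```text
clock: 18.4
eef_pos: [0.5982, 0.0941, 0.0717]
tool_rot: [0.812, 0.584, -0.0, -0.001]
ft_force: [-20.9, 7.1, 21.6]
grip_width: 0.0127
```

{"method": "play_rows", "body": {
  "moves": [
    [-1,[0,0,0],[0,0,-0.1165]],
    [-1,[0,0,0],[0,0,-0.1165]],
    [-1,[0,0,0],[0,0,-0.1165]],
    [-1,[0,0,0],[0,0,-0.1165]],
    [-1,[0,0,0],[0,0,-0.1165]],
    [-1,[0,0,0],[0,0,-0.1165]],
    [-1,[0,0,0],[0,0,-0.1165]],
    [-1,[0,0,0],[0,0,-0.1165]],
    [-1,[0,0,0],[0,0,-0.1165]],
    [-1,[0,0,0],[0,0,0]],
    [-1,[0,0,0],[0,0,0]],
    [-1,[0,0,0],[0,0,0]]
  ]
}}

```text
clock: 19.4
eef_pos: [0.5985, 0.0942, 0.0719]
tool_rot: [0.411, 0.912, 0.0, -0.0]
ft_force: [-3.6, 1.9, 5.8]
grip_width: 0.0116
```

{"method": "play_rows", "body": {
  "moves": [
    [1,[0,0,0],[0,0,0]],
    [1,[0,0,0],[0,0,0]],
    [1,[0,0,0],[0,0,0]],
    [1,[0,0,-2],[0,0,0]],
    [1,[0,0,-3],[0,0,0]],
    [1,[0,0,-3],[0,0,0]],
    [1,[-2.5,0,-2],[0,0,0]],
    [1,[-2.5,0,0],[0,0,0]],
    [1,[0,0,0],[0,0,0]],
    [1,[0,0,0],[0,0,0]],
    [1,[0,0,0],[0,0,0]]
  ]
}}

```text
clock: 20.32
eef_pos: [0.6316, 0.0563, 0.1703]
tool_rot: [0.411, 0.912, -0.0, -0.001]
ft_force: [0.3, -0.3, 0.5]
grip_width: 0.0854
```

Run:
```python
from m import *
im,d,K,k1,W=snap("wrist")
save(cv2.resize(im,(800,600),interpolation=cv2.INTER_CUBIC),"w8.png")
v,u=np.mgrid[:384,:512]; P=bydepth(np.c_[u.ravel(),v.ravel()],d,K,k1,W)
m=(abs(P[:,2]-.094)<.004)&(np.hypot(P[:,0]-.598,P[:,1]-.095)<.04)
print(cv2.minAreaRect(P[m][:,:2].astype(np.float32))); o=bot.get_obs(); print(o["eef_pos"],o["ft_force"],o["clock"])
```

```text
((0.59738689661026, 0.0946999043226242), (0.01336809154599905, 0.03882860392332077), 41.08592224121094)
[0.63125597 0.056638   0.17025224] [-0.27363611 -0.02761746 -0.58181919] 20.3667
```

View pics/w8.png

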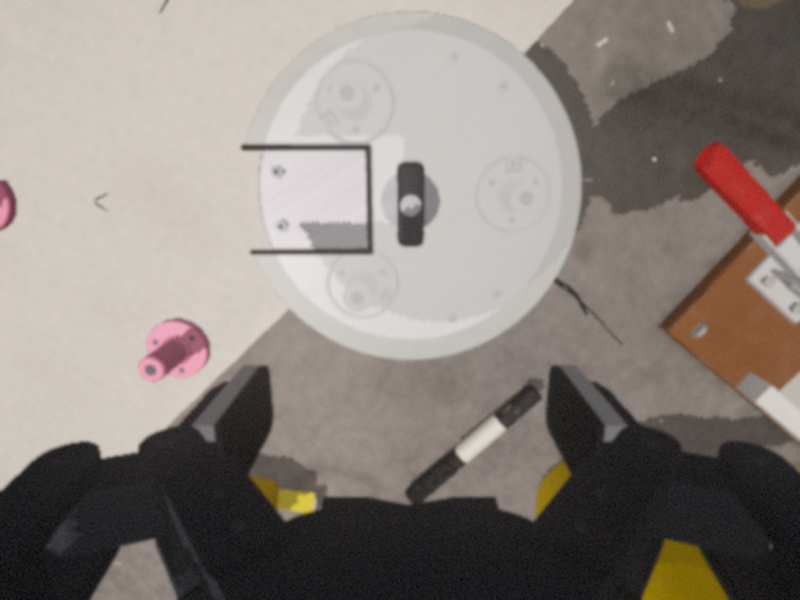

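The opening at (305,198) lies between two nests, and all three feet are covered, at (350,97), (513,195) and (360,285). The knob angle gives a cover angle of about 58.5° (1.02 rad). The gripper is clear, so I'll hand in.

```bash
python3 -c "
from workcell import bot
print(bot.job_done())"
```

```text
the job is handed in; nothing more can be done
None
```

The notched foot is seated in the empty nest with its notch over the key, and the job was handed in at about 20.4 s of the 64 s allowed. The hand-in reported no verdict.

**Cover to the empty nest:** I turned the cover clockwise about 117° by its knob. The image check put its opening within about 1° of the nest.

**Foot:** I confirmed the notched foot in a close crop before picking it up. After release:
- Its disc was at z 20.0 mm, against 20.3 mm for the plate.
- Its stem end was at 54.2 mm.
- Its centre was within about 0.5 mm of the measured nest centre.

**Cover on:** I then turned the cover to about 1.02 rad. The last picture shows the opening midway between two nests, all three feet covered and the gripper clear.

**Checks that disagreed or went wrong:**
- One carrying move was clipped at joint 6's limit, which left the tool about 5 cm short and tilted 2.5°. I corrected both before lowering the foot.
- A rough plane fit over the seated disc gave a slope of about 0.04. I put that down to stem and notch pixels in the fit, since the stem top was centred and the disc flush.
- I did not measure the bystanders or the plain foot again afterwards. The arm was not sent near them.

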